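# Show a brake pad's friction face to the inspection camera

## Robot

A 6-joint arm with a two-finger parallel gripper is mounted at the origin on the work surface. World frame = base frame: x ahead of the robot, y to its left, z up, the work surface at z = 0. Lengths are in mm, angles in rad, forces in N, time in s.
With the tool pointing down it reaches from about 250 to 775 mm from the base axis. Payload 4 kg.
Tool frame: the origin (TCP) lies midway between the tips of the shut fingers; the grasp point (between the pads) lies 19 mm behind it (pinch_z is the distance from the TCP to the grasp point, in mm); x points along the fingers, y is the direction in which the jaws open and shut, and the axes are right-handed (so a half turn about x gives the same grasp; the last joint's range is limited). The gripper opens to 94 mm and grips with 3 to 60 N. Pads are 16 mm wide; open, the fingers measure 119 mm over their backs; the gripper's body (75 mm by 177 mm) begins 78 mm behind the grasp point.
Start: joints at [-1.294, 0.087, 1.371, -0, 1.684, -0.103], TCP at [203.904, -510.829, 177.306] pointing down, gripper open.
Joint ranges: [-3.1, 3.1], [-0.76, 2.03], [0.27, 2.55], [-1.08, 4.22], [0.17, 2.65], [-2.57, 2.57]. Speed limits (rad/s): [2.79, 2.79, 3.14, 3.14, 3.14, 3.14].

## Interface

Orientations are given as a rotation vector (axis times angle).
In Python, from rig import * gives the robot as it stands.
- The arm moves only by the tool send_rows, never from a script. Its arguments are lists of equal length, an entry for each row: "rot": the turn, a rotation vector about the tool's x, y, z in units of 6 degrees (1.0 is 6 degrees), a list of three; "xyz": the shift along the tool's x, y, z in units of 50 mm (1.0 is 50 mm), a list of three; "hand": the gripper command: -1 is shut, 1 is fully open, values between are in proportion. A call has 1 to 5 rows; each row shifts and turns the commanded pose from where the row before left it, along the tool's axes as they then stand; what a row does not reach is not made up. A row lasts 1/8 s, in which the tool goes at most 62.5 mm and 10.7 degrees, less where a joint would pass 70% of its speed; a pose out of reach is approached as far as the arm can. A call is refused whole if a number of a shift passes 1 or a number of a turn 1, either way. A call with a gripper value outside its range is refused whole. The fingers move at their own pace and stop on an object; "grip_force" is the grip in N (left out, the last holds). Time passes only in rows, so rows that do not move let the fingers close. It gives the time, the measured TCP pose, the force and the opening at its end, in the units of the state.
- get_obs(): the state, without advancing time (a new reading comes with each control period).
- get_image(name): name is "scene" or "top" or "wrist"; returns a dict with "color" (480x640x3 uint8, red, green, blue), "z_map" (480x640 float32, mm along the optical axis (not along the pixel's ray), 0 where there is no reading), "intrinsics" (3x3 intrinsics, pixels), "rvec" (rotation vector, rad) and "tvec" (3), from world to camera coordinates, as OpenCV has them. Camera axes: x right, y down, z forward; pixel columns grow to the right and rows downward; lengths in mm; the calibration is good to about 2 mm. A picture is of the moment at which its call begins.
- finish_job(): hands the job in, once; it reports no verdict.
The state is a dict: "time": time; "q": joint angles; "joint_velocities": joint speeds; "joint_efforts": joint torques, N m; "tcp_pos": TCP position; "eef_rot": TCP orientation; "ft_force": force on the tool from outside, world axes, zero at the start; "wrist_torque": the same for the moment, N m; "grip_width": opening from 0.0 (shut) to 1.0 (fully open).
Only numpy, scipy, OpenCV 4.12 (cv2) and the standard library are available. Lean on these libraries where they do the work, as an engineer would, in place of code of your own. Each camera call takes 0.05 s, during which the arm holds its last target.

## Task

Two brake pads lie in the black tray on the parts counter, friction side down. Take the larger one out and hold it up to the inspection camera with its hidden friction face square to the lens, centred, about 15 cm away and with its long side level across the picture (either way round); finish while still holding it there, steady, in the air. Leave the smaller pad and the other things where they are and do not touch the camera.

Things in the scene. Friction and masses are not known exactly. Their poses are not given: they have to be found in the camera images.
- brake_pad: Larger brake pad, 0.27-0.53 kg: dark steel back plate 120 (x) by 52 (y) by 6 mm (26 mm wide ears on the last 16 mm of each end) over two dark friction blocks 12 mm thick, 46 mm wide, grooved across the middle; 18 mm thick in all. Origin: centre of the friction face, its underside on the tray floor at the start; z to the back plate (up at the start), x along its length, within 35 degrees of world x.
- small_pad: Bystander: the smaller brake pad, same shape and also lying friction side down, 84 mm by 38 mm by 14 mm. Origin at the centre of its underside, x along its length.
- tray: Fixed black plastic tray without lid, 220 mm (x) by 300 mm (y), 35 mm high, walls and floor 5 mm thick. Origin at the centre of its underside. The two pads lie about 68 mm either side of its centre along its y. It stands to the left or to the right of the camera.
- camera: Fixed inspection camera: aluminium foot 180 (x) by 120 (y) by 12 mm; at its far (+x) end a dark fork 112 mm high, 116 mm wide over its pivot caps, holds the tilting head (grey box 56 by 80 by 50 mm, white ring and black lens barrel on its front). Pivot 65 mm along +x from the foot's centre, 95 mm above the counter. Origin: centre of the foot's underside.
- lens (a point): Centre of the lens's front, 45 mm before the head's pivot. z is the viewing direction, out of the lens: upward, leaning back towards the robot (foot's -x) by 26 to 44 degrees from vertical, different each time. y is level, across the picture; x along the picture's height. The head is stiff and stays as it is.
- oil_filter: Bystander: upright white metal oil filter canister with grey flutes round its top, 76 mm diameter, 95 mm high, origin at the centre of its underside.
- carton: Bystander: closed cardboard carton with a paper band, 90 mm (x) by 130 mm (y) by 60 mm, origin at the centre of its underside.
Not all that is in view belongs to the job. What is shaped like the brake_pad but orange or white is not meant. Leave any pink look-alike of the camera alone.

How it is judged:
By the outcome, as a careful person would: the job done as asked, in the order asked, and still so for the second after the job is handed in, while the arm keeps its last pose, push and grip.
It also fails if it takes over 35 s, if anything falls off the work surface, if the arm or the gripper's body presses on something with over 40 N, if the wrist force passes 120 N, or if a joint passes its speed limit or range.

## Working session

There is one attempt and no reset: what is moved stays moved. The work goes in short steps, Python scripts to look and compute and a tool call to move; the robot and the scene stay as the last step left them, time stands still between calls to the robot, and variables do not carry over. Pictures are saved under pics/ and viewed, and the job is handed in when it is done.

Besides the shell and the picture viewer there is one more tool, called after ">>>" as name(argument=value, ...) on one line, values as JSON. send_rows: Moves the arm, as the interface text tells. Its arguments: {"type":"object","properties":{"rot":{"type":"array"},"xyz":{"type":"array"},"hand":{"type":"array"},"grip_force":{"type":"number"}},"required":["rot","xyz","hand"]}

```bash
ls; mkdir -p pics; cat > h.py <<'E'
from rig import *
import numpy as np, cv2
from scipy.spatial.transform import Rotation as R
def pts(im):
    z=im["z_map"];K=np.array(im["intrinsics"]);v,u=np.mgrid[0:480,0:640]
    c=np.stack([(u-K[0,2])/K[0,0]*z,(v-K[1,2])/K[1,1]*z,z],-1)
    Rm=R.from_rotvec(np.ravel(im["rvec"])).as_matrix()
    w=(c-np.ravel(im["tvec"]))@Rm
    w[z<=0]=np.nan
    return w
def proj(im,P):
    p,_=cv2.projectPoints(np.array(P,float).reshape(-1,1,3),np.array(im["rvec"],float),np.array(im["tvec"],float),np.array(im["intrinsics"],float),None)
    return p[:,0]
E
python3 - <<'E'
from h import *
print(get_obs())
for n in("scene","top","wrist"):
    im=get_image(n);cv2.imwrite(f"pics/{n}0.png",im["color"][...,::-1]);np.save(f"pics/{n}0.npy",im,allow_pickle=True)
    print(n,im["intrinsics"],im["rvec"],im["tvec"])
E
```

```text
pics
{'time': 0.0, 'q': array([-1.29413747e+00,  8.79403456e-02,  1.37224546e+00, -7.75214333e-06,
        1.68357282e+00, -1.03114393e-01]), 'joint_velocities': array([ 4.83305156e-04, -1.33079606e-03,  6.00137319e-05, -3.34766309e-04,
        2.29807094e-03, -4.16250462e-05]), 'joint_efforts': array([ 7.13307436e-04, -3.40187573e+01, -3.02421248e+01,  7.18921563e-02,
        3.30881635e-02, -1.48665413e-04]), 'tcp_pos': array([ 203.71082284, -510.23555452,  176.11670232]), 'eef_rot': array([ 2.01428668,  0.38940065, -2.01468749]), 'ft_force': array([0.46770346, 0.28299927, 0.40149734]), 'wrist_torque': array([ 0.0167105 , -0.00514646, -0.03523327]), 'grip_width': 0.9969891014025026}
scene [[459.02662201   0.         319.89981043]
 [  0.         459.02662201 235.47238928]
 [  0.           0.           1.        ]] [ 1.78443315  1.9215131  -0.6586362 ] [  50.27161628 -306.02325797 1776.75395275]
top [[553.37945679   0.         310.95098167]
 [  0.         553.37945679 245.11252114]
 [  0.           0.           1.        ]] [ 2.10558233 -2.13029766  0.21761548] [   7.46535527  502.16383126 1358.2240138 ]
wrist [[364.85856822   0.         316.4859343 ]
 [  0.         364.85856822 238.42190554]
 [  0.           0.           1.        ]] [-2.40487925  1.6302708   0.22774912] [-550.52679328  -28.67880663  392.0823165 ]
```

View pics/scene0.png

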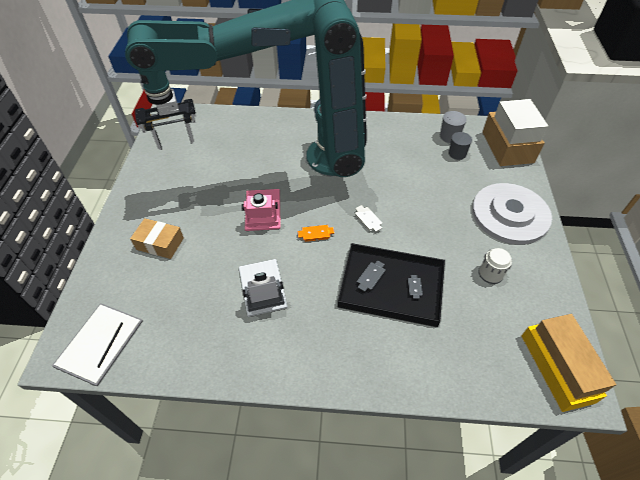

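View pics/top0.png

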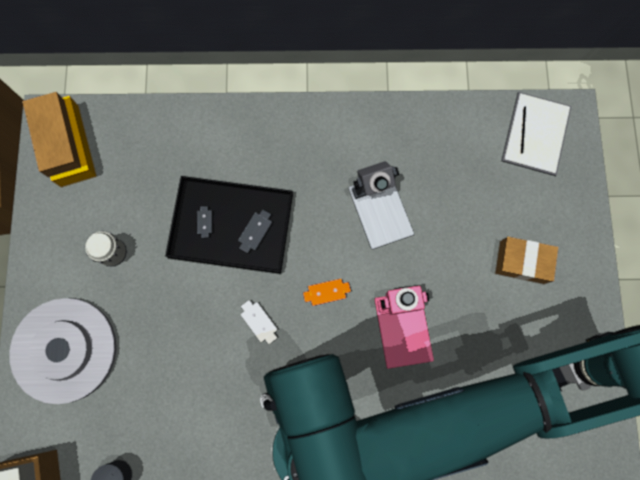

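View pics/wrist0.png

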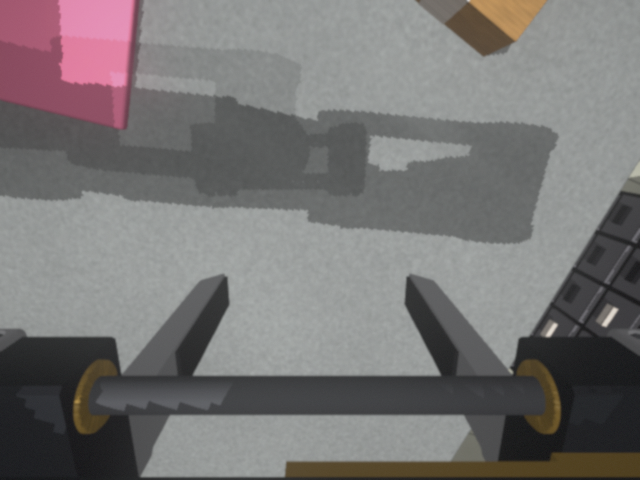

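Candidates, by pixel in the top view:
- Larger dark pad in the tray at (255,231). This is the one I'm choosing.
- Smaller dark pad in the tray at (204,222).
- Orange look-alike at (327,292) and white look-alike at (258,321), both outside the tray.

The real camera is grey, with its head at (378,182). The pink one at (407,325) is the look-alike. Next I measure.

```bash
cat > m.py <<'E'
from h import *
W={}
for n in("top","scene"):
    im=np.load(f"pics/{n}0.npy",allow_pickle=True).item();w=pts(im);W[n]=(im,w)
    c=im["color"].astype(int)
    print(n)
    # pads: in tray, z 15..35 inside
    tr=cv2.inRange(im["color"],(0,0,0),(40,40,40))
    tr[(w[...,0]<150)|(w[...,2]>60)|(w[...,2]<-5)|np.isnan(w[...,0])]=0
    nl,lab,st,ce=cv2.connectedComponentsWithStats(tr)
    k=1+np.argmax(st[1:,4]);print("tray px",st[k])
    P=w[lab==k];r=cv2.minAreaRect(P[:,:2].astype(np.float32));print("tray",r,np.nanpercentile(P[:,2],[5,50,95]))
    box=cv2.boxPoints(((r[0]),(r[1][0]-24,r[1][1]-24),r[2]))
    ins=np.zeros((480,640),bool)
    for v in range(480):
        for u in range(640):
            if not np.isnan(w[v,u,0]) and cv2.pointPolygonTest(box,(float(w[v,u,0]),float(w[v,u,1])),False)>0: ins[v,u]=1
    m=(ins&(w[...,2]>13)&(w[...,2]<40)).astype(np.uint8)
    m2=(ins&(c.mean(2)>52)).astype(np.uint8)
    for nm,mm in(("depth",m),("col",m2)):
        nl,lab,st,ce=cv2.connectedComponentsWithStats(mm)
        for k in range(1,nl):
            if st[k,4]>80:
                P=w[lab==k];rr=cv2.minAreaRect(P[:,:2].astype(np.float32))
                d=P[:,:2]-P[:,:2].mean(0);e=np.linalg.svd(d,full_matrices=False)[2][0]
                print(nm,st[k],"mean",P.mean(0).round(1),"rect",np.round(rr[0],1),np.round(rr[1],1),round(rr[2],1),"ax",np.degrees(np.arctan2(e[1],e[0])).round(1),"zmed",np.median(P[:,2]).round(1))
E
python3 m.py
python3 - <<'E'
from h import *
im=np.load("pics/top0.npy",allow_pickle=True).item()
a=im["color"][...,::-1]
p=cv2.resize(a[170:280,160:300],None,fx=5,fy=5,interpolation=cv2.INTER_CUBIC);cv2.imwrite("pics/padcrop.png",p)
p=cv2.resize(a[150:260,335:425],None,fx=5,fy=5,interpolation=cv2.INTER_CUBIC);cv2.imwrite("pics/camcrop.png",p)
E
```

```text
top
tray px [ 166  177  127   96 8165]
tray ((566.2202758789062, 212.85044860839844), (298.18060302734375, 221.1816864013672), 81.49278259277344) [ 0.18376044  5.63175692 33.32439364]
depth [197 207  15  31 375] mean [573.2 282.3  19.2] rect [573.8 281.9] [83.9 37.6] 2.1 ax -175.8 zmed 19.1
depth [238 210  34  43 787] mean [546.2 149.2  22.9] rect [545.7 149.5] [ 55.5 122.6] 61.4 ax 149.6 zmed 22.9
col [197 206  15  32 406] mean [575.6 281.8  18.1] rect [577.6 282. ] [89.1 37.6] 2.1 ax -177.6 zmed 18.6
col [238 210  33  43 780] mean [547.4 148.7  22.7] rect [550.2 149.6] [ 57.7 123.4] 58.6 ax 149.8 zmed 22.9
scene
tray px [ 338  244  106   83 1769]
tray ((569.9310913085938, 213.5563507080078), (295.69378662109375, 224.38526916503906), 81.60083770751953) [ 2.73241132 16.60313637 36.10968357]
depth [356 260  29  32 498] mean [551.3 147.3  23.5] rect [547.7 148.3] [ 56.5 124.2] 63.5 ax -29.9 zmed 23.3
depth [407 275  15  24 267] mean [578.  281.2  19.5] rect [577.2 281.6] [87.5 38.7] 4.0 ax 2.7 zmed 19.7
col [356 261  30  30 511] mean [548.7 149.1  22.6] rect [542.3 149.4] [ 58.4 134.4] 60.6 ax -30.2 zmed 23.2
col [408 275  15  24 278] mean [576.7 283.5  18.4] rect [573.4 285. ] [94.6 45. ] 3.1 ax 0.8 zmed 19.3
```

View pics/padcrop.png

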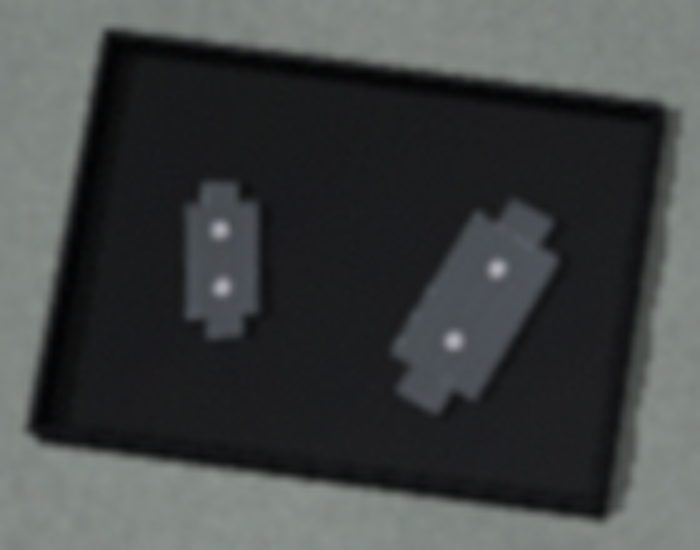

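View pics/camcrop.png

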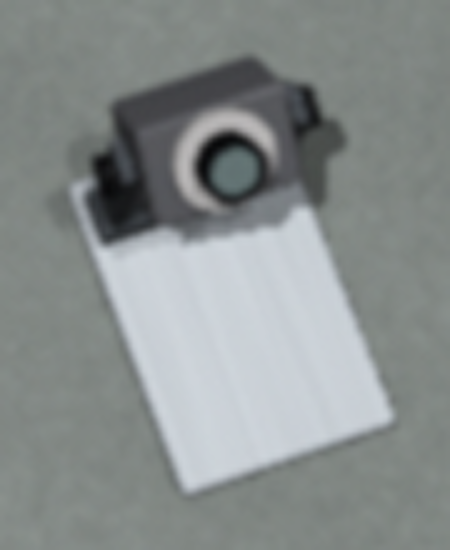

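The crop shows the larger pad with its rivets at crop (497,268) and (453,341), and the smaller pad at (220,258). Fitted size is 122x55 mm with the top at z≈23, as expected. The camera foot and head are clear in the second crop, with the lens at about (235,170). Next is the camera pose.

```bash
cat > c.py <<'E'
from h import *
def ray(im,px,z=None):
    K=np.array(im["intrinsics"]);Rm=R.from_rotvec(np.ravel(im["rvec"])).as_matrix();t=np.ravel(im["tvec"])
    o=-Rm.T@t;d=Rm.T@np.linalg.inv(K)@[px[0],px[1],1.];d/=np.linalg.norm(d)
    return (o,d) if z is None else o+d*(z-o[2])/d[2]
E
python3 - <<'E'
from c import *
im=np.load("pics/top0.npy",allow_pickle=True).item();w=pts(im)
a=im["color"];hsv=cv2.cvtColor(a,cv2.COLOR_RGB2HSV)
m=((a.min(2)>165)).astype(np.uint8);m[:, :340]=0;m[:,425:]=0;m[:150]=0;m[255:]=0
nl,lab,st,ce=cv2.connectedComponentsWithStats(m);k=1+np.argmax(st[1:,4]);print(st[k])
v,u=np.nonzero(lab==k)
P=np.array([ray(im,(x,y),12.) for x,y in zip(u,v)])
r=cv2.minAreaRect(P[:,:2].astype(np.float32));print(r)
print(cv2.boxPoints(r))
# rivets and pad
for p in((259.4,223.6),(250.6,238.2)): print("rivet",ray(im,p,23.5).round(1))
for n in("top","scene"):
    im=np.load(f"pics/{n}0.npy",allow_pickle=True).item();w=pts(im)
    q=(382,182) if n=="top" else (261,277)
    print(n,w[q[1],q[0]])
o=get_obs();M=R.from_rotvec(o["eef_rot"]).as_matrix();print(M.round(3))
im=get_image("wrist");Rm=R.from_rotvec(np.ravel(im["rvec"])).as_matrix()
print("wristcam in tool", ((M.T@(-Rm.T@np.ravel(im["tvec"])-o["tcp_pos"]))).round(1)); print((M.T@Rm.T).round(3))
im=np.load("pics/scene0.npy",allow_pickle=True).item()
cv2.imwrite("pics/camcrop2.png",cv2.resize(im["color"][250:325,230:300,::-1],None,fx=7,fy=7,interpolation=cv2.INTER_CUBIC))
E
```

```text
[ 353  192   60   56 2081]
((587.1487426757812, -189.67471313476562), (143.242919921875, 117.06041717529297), 18.443904876708984)
[[ 500.68863 -156.81029]
 [ 537.72375 -267.85776]
 [ 673.6089  -222.53914]
 [ 636.5737  -111.49167]]
rivet [566.6 135.6  23.5]
rivet [527.8 158.2  23.5]
top [ 639.72072223 -173.26314941  138.00233984]
scene [ 653.33480598 -164.46142412  140.43224503]
[[-0.     0.371 -0.929]
 [ 0.002 -0.929 -0.371]
 [-1.    -0.002 -0.   ]]
wristcam in tool [-208.1    1.2  -78.8]
[[-0.001 -0.272  0.962]
 [ 1.    -0.001  0.   ]
 [ 0.001  0.962  0.272]]
```

View pics/camcrop2.png

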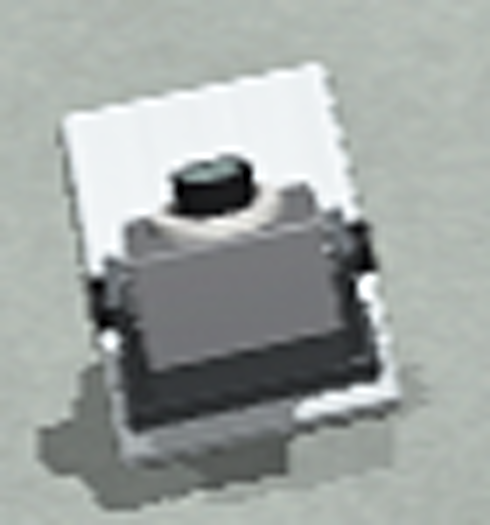

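The pad axis is about -30.2° with its centre near (547,148). The foot yaw is about 18.4°, and the pivot is near (666,-163,95). I'll fly the empty gripper to roughly the hold pose, where the wrist camera can see the lens up close.

```bash
cat > plan.py <<'E'
from c import *
def tool(xdir,ydir):
    x=np.array(xdir,float);x/=np.linalg.norm(x);y=np.array(ydir,float);y-=x*(x@y);y/=np.linalg.norm(y)
    return np.stack([x,y,np.cross(x,y)],1)
def plan(goal_p,G,n=None,show=5,lim=.95,start=None):
    o=get_obs();p=o["tcp_pos"].copy();M=R.from_rotvec(o["eef_rot"]).as_matrix()
    if start is not None:p,M=start
    rv=R.from_matrix(M.T@G).as_rotvec()/np.radians(6);d=np.array(goal_p)-p
    print("dist",np.linalg.norm(d).round(1),"deg",(np.linalg.norm(rv)*6).round(1))
    nn=int(np.ceil(max(np.linalg.norm(d)/50/lim,np.abs(rv).max()/lim,1)))
    n=n or nn;X=[];Q=[]
    for i in range(n):
        s=np.round(M.T@(np.array(goal_p)-p)/(n-i)/50,2);r=np.round(R.from_matrix(M.T@G).as_rotvec()/np.radians(6)/(n-i),2)
        p=p+M@s*50;M=M@R.from_rotvec(r*np.radians(6)).as_matrix();X.append(s.tolist());Q.append(r.tolist())
    for i in range(0,min(n,show),5):print("xyz",X[i:i+5],"\nrot",Q[i:i+5])
    print("n",n,"t",o["time"]);return X,Q
def hold(th,yaw=18.44):
    t=np.radians(th);y=np.radians(yaw);u=np.array([np.cos(y),np.sin(y),0]);z=np.array([0,0,1.])
    zl=z*np.cos(t)-u*np.sin(t); piv=np.array([519.2,-212.3,95])+155*u
    return piv+45*zl,zl,tool(-zl,u),u
E
python3 - <<'E'
from plan import *
L,zl,G,u=hold(33);print(L)
plan(L+zl*155+[-40,0,40],G,n=22,show=22)
E
```

```text
[ 642.99122479 -171.02413205  132.74017556]
dist 464.3 deg 91.6
xyz [[-0.11, -0.16, -0.37], [-0.11, -0.13, -0.39], [-0.1, -0.1, -0.4], [-0.1, -0.07, -0.4], [-0.09, -0.04, -0.41]] 
rot [[-0.64, 0.19, 0.2], [-0.64, 0.19, 0.2], [-0.64, 0.19, 0.2], [-0.64, 0.19, 0.2], [-0.64, 0.19, 0.2]]
xyz [[-0.08, -0.01, -0.41], [-0.08, 0.02, -0.42], [-0.07, 0.05, -0.41], [-0.06, 0.07, -0.41], [-0.05, 0.1, -0.41]] 
rot [[-0.64, 0.19, 0.2], [-0.64, 0.19, 0.2], [-0.64, 0.19, 0.2], [-0.64, 0.19, 0.2], [-0.64, 0.19, 0.2]]
xyz [[-0.04, 0.13, -0.4], [-0.03, 0.16, -0.39], [-0.01, 0.18, -0.38], [-0.0, 0.21, -0.37], [0.01, 0.23, -0.35]] 
rot [[-0.64, 0.19, 0.2], [-0.63, 0.19, 0.2], [-0.64, 0.19, 0.2], [-0.63, 0.19, 0.2], [-0.64, 0.18, 0.2]]
xyz [[0.02, 0.26, -0.33], [0.03, 0.28, -0.32], [0.05, 0.3, -0.3], [0.06, 0.31, -0.27], [0.07, 0.33, -0.25]] 
rot [[-0.63, 0.19, 0.2], [-0.64, 0.18, 0.2], [-0.63, 0.19, 0.2], [-0.64, 0.18, 0.2], [-0.63, 0.19, 0.2]]
xyz [[0.08, 0.35, -0.23], [0.09, 0.36, -0.21]] 
rot [[-0.64, 0.18, 0.2], [-0.63, 0.19, 0.19]]
n 22 t 0.2
```

>>> send_rows(xyz=[[-0.9, 0, 0], [-0.9, 0, 0], [-0.1, -0.1, -0.4], [-0.1, -0.1, -0.4], [-0.1, 0, -0.4]], rot=[[-0.6, 0.2, 0.2], [-0.6, 0.2, 0.2], [-0.6, 0.2, 0.2], [-0.6, 0.2, 0.2], [-0.6, 0.2, 0.2]], hand=[1, 1, 1, 1, 1])

```text
time: 0.82
tcp_pos: [246.9, -468.5, 285.2]
eef_rot: [1.903, 0.569, -1.669]
ft_force: [0.0, -0.6, 0.8]
grip_width: 1.0
```

```bash
python3 - <<'E'
from plan import *
L,zl,G,u=hold(33)
plan(L+zl*155+[-40,0,40],G,n=15,show=15)
E
```

```text
dist 387.0 deg 71.6
xyz [[0.02, -0.04, -0.51], [0.03, -0.0, -0.52], [0.04, 0.04, -0.51], [0.05, 0.07, -0.51], [0.06, 0.11, -0.5]] 
rot [[-0.73, 0.21, 0.22], [-0.73, 0.21, 0.22], [-0.73, 0.21, 0.22], [-0.73, 0.21, 0.22], [-0.73, 0.22, 0.22]]
xyz [[0.08, 0.15, -0.49], [0.09, 0.18, -0.47], [0.11, 0.22, -0.46], [0.12, 0.25, -0.43], [0.14, 0.28, -0.41]] 
rot [[-0.73, 0.21, 0.22], [-0.74, 0.22, 0.22], [-0.73, 0.21, 0.22], [-0.74, 0.21, 0.22], [-0.73, 0.22, 0.23]]
xyz [[0.16, 0.3, -0.39], [0.17, 0.33, -0.36], [0.19, 0.35, -0.33], [0.2, 0.37, -0.29], [0.22, 0.39, -0.26]] 
rot [[-0.74, 0.21, 0.22], [-0.73, 0.22, 0.23], [-0.74, 0.21, 0.22], [-0.73, 0.22, 0.23], [-0.74, 0.21, 0.22]]
n 15 t 0.825
```

>>> send_rows(xyz=[[0.02, -0.04, -0.51], [0.03, 0, -0.52], [0.04, 0.04, -0.51], [0.05, 0.07, -0.51], [0.06, 0.11, -0.5]], rot=[[-0.73, 0.21, 0.22], [-0.73, 0.21, 0.22], [-0.73, 0.21, 0.22], [-0.73, 0.21, 0.22], [-0.73, 0.22, 0.22]], hand=[1, 1, 1, 1, 1])

```text
time: 1.45
tcp_pos: [339.1, -378.1, 290.6]
eef_rot: [1.718, 0.749, -1.281]
ft_force: [-0.2, -0.2, 0.0]
grip_width: 0.999
```

>>> send_rows(xyz=[[0.08, 0.15, -0.49], [0.09, 0.18, -0.47], [0.11, 0.22, -0.46], [0.12, 0.25, -0.43], [0.14, 0.28, -0.41]], rot=[[-0.73, 0.21, 0.22], [-0.74, 0.22, 0.22], [-0.73, 0.21, 0.22], [-0.74, 0.21, 0.22], [-0.73, 0.22, 0.23]], hand=[1, 1, 1, 1, 1])

```text
time: 2.08
tcp_pos: [431.4, -288.4, 296.8]
eef_rot: [1.502, 0.883, -0.9]
ft_force: [-0.0, 0.0, 0.5]
grip_width: 0.999
```

>>> send_rows(xyz=[[0.16, 0.3, -0.39], [0.17, 0.33, -0.36], [0.19, 0.35, -0.33], [0.2, 0.37, -0.29], [0.22, 0.39, -0.26]], rot=[[-0.74, 0.21, 0.22], [-0.73, 0.22, 0.23], [-0.74, 0.21, 0.22], [-0.73, 0.22, 0.23], [-0.74, 0.21, 0.22]], hand=[1, 1, 1, 1, 1])

```text
time: 2.7
tcp_pos: [523.4, -198.2, 302.1]
eef_rot: [1.261, 0.976, -0.527]
ft_force: [-0.2, 0.4, -0.3]
grip_width: 0.998
```

>>> send_rows(xyz=[[0, 0, 0], [0, 0, 0]], rot=[[0, 0, 0], [0, 0, 0]], hand=[1, 1])

```text
time: 2.95
tcp_pos: [522.7, -199.3, 302.2]
eef_rot: [1.263, 0.976, -0.53]
ft_force: [-1.1, 0.8, -0.0]
grip_width: 0.999
```

```bash
python3 - <<'E'
from plan import *
L,zl,G,u=hold(33);o=get_obs();print((L+zl*155+[-40,0,40]),o["q"])
print((R.from_rotvec(o["eef_rot"]).as_matrix().T@G).round(3))
im=get_image("wrist");np.save("pics/wrist1.npy",im,allow_pickle=True);cv2.imwrite("pics/wrist1.png",im["color"][...,::-1])
E
```

```text
[ 522.90663541 -197.72684011  302.73411359] [-0.81358267 -0.20742154  1.52389018  0.51431784  1.55912578 -1.06823835]
[[ 1.    -0.002  0.001]
 [ 0.002  1.     0.003]
 [-0.001 -0.003  1.   ]]
```

View pics/wrist1.png

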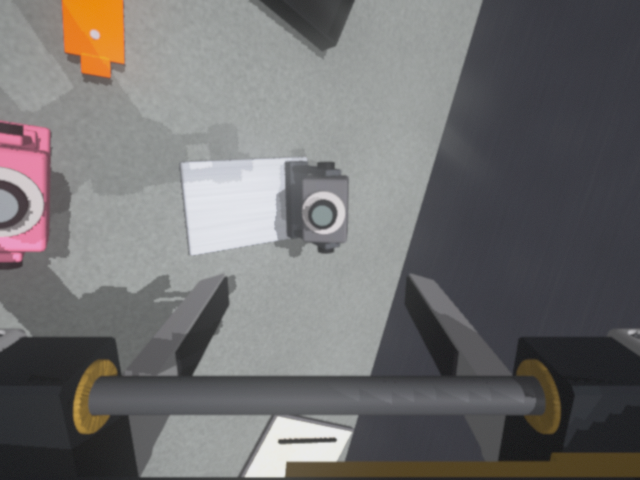

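The wrist view shows the camera head near (318,210), the white ring and lens at about (322,214), the pivot caps at (326,165) and (325,247), and the foot's near corners at (182,163) and (190,254). Next is to measure the tilt.

```bash
python3 - <<'E'
from plan import *
im=np.load("pics/wrist1.npy",allow_pickle=True).item();w=pts(im);a=im["color"]
cv2.imwrite("pics/wcrop1.png",cv2.resize(a[150:265,270:370,::-1],None,fx=6,fy=5,interpolation=cv2.INTER_CUBIC)[:600])
# ring
hsv=cv2.cvtColor(a,cv2.COLOR_RGB2HSV)
m=np.zeros((480,640),np.uint8);s=a.min(2)>150;m[185:240,300:348]=s[185:240,300:348]
v,u=np.nonzero(m);print("ring n",len(u),u.mean(),v.mean())
h=cv2.convexHull(np.stack([u,v],1).astype(np.float32));e=cv2.fitEllipse(h);print(e)
def fit(P,nm):
    P=P[~np.isnan(P[:,0])]
    for _ in range(3):
        c=np.median(P,0) if _==0 else P.mean(0);n=np.linalg.svd(P-P.mean(0),full_matrices=False)[2][2];n*=np.sign(n[2]);r=(P-P.mean(0))@n;P=P[np.abs(r)<max(2*r.std(),.5)]
    print(nm,len(P),P.mean(0).round(1),"n",n.round(3),"tilt",np.degrees(np.arccos(n[2])).round(1),"az",np.degrees(np.arctan2(-n[1],-n[0])).round(1),"std",r.std().round(2));return P.mean(0),n
c,n=fit(w[m>0],"ring")
g=np.zeros((480,640),bool);g[180:241,303:346]=1
L,zl,G,uu=hold(33);hh=(w-c)@n
fit(w[g&(np.abs(hh)<5)],"face")
print("lens depth pts",w[210:220:3,318:328:3].reshape(-1,3).round(1)[:6])
# white foot in wrist, ray to z=12
mm=(a.min(2)>150).astype(np.uint8);mm[:,300:]=0;mm[260:]=0;mm[:150]=0
nl,lab,st,ce=cv2.connectedComponentsWithStats(mm);k=1+np.argmax(st[1:,4])
v,u=np.nonzero(lab==k);P=np.array([ray(im,(x,y),12.) for x,y in zip(u,v)]);r=cv2.minAreaRect(P[:,:2].astype(np.float32));print(r,cv2.boxPoints(r).round(1))
E
```

```text
ring n 659 328.6965098634294 209.21092564491653
((323.7811279296875, 212.19166564941406), (42.77080535888672, 43.929595947265625), 147.56930541992188)
ring 552 [ 650.4 -164.7  123.5] n [-0.607 -0.203  0.768] tilt 39.8 az 18.5 std 0.81
face 692 [ 647.6 -167.8  120.5] n [-0.608 -0.201  0.768] tilt 39.8 az 18.3 std 0.85
lens depth pts [[ 633.4 -168.9  127.9]
 [ 635.5 -167.9  130.7]
 [ 638.1 -167.   132.8]
 [ 641.6 -166.1  133.7]
 [ 634.6 -172.3  127.7]
 [ 637.  -171.3  130.1]]
((543.69287109375, -193.01113891601562), (300.9699401855469, 160.251953125), 7.6499505043029785) [[ 383.9 -133.6]
 [ 405.2 -292.5]
 [ 703.5 -252.4]
 [ 682.2  -93.6]]
```

View pics/wcrop1.png

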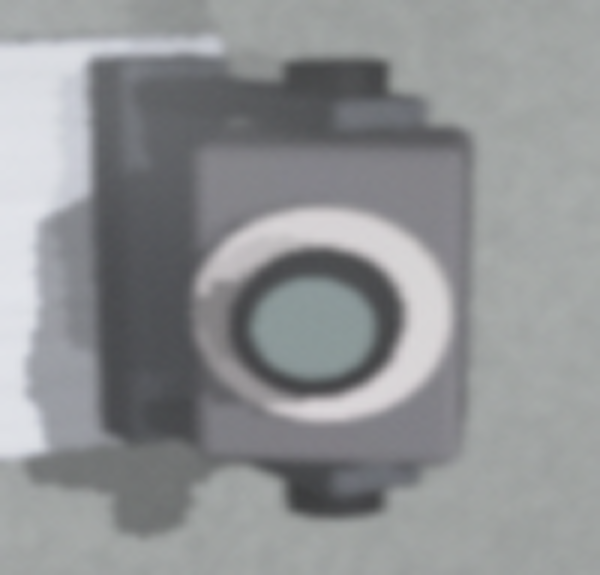

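```bash
python3 - <<'E'
from plan import *
for n,box in(("wrist1",(305,200,342,232)),("top0",(372,172,392,195)),("scene0",(252,268,270,282))):
    im=np.load(f"pics/{n}.npy",allow_pickle=True).item();w=pts(im);a=im["color"].astype(int)
    s=(a[...,1]-a[...,0]>8)&(a.max(2)>80);m=np.zeros((480,640),bool);x0,y0,x1,y1=box;m[y0:y1,x0:x1]=s[y0:y1,x0:x1]
    v,u=np.nonzero(m);P=w[m];print(n,len(u),u.mean().round(1),v.mean().round(1),"depth pt",np.median(P,0).round(1) if len(P) else 0)
    P=P-P.mean(0);nn=np.linalg.svd(P,full_matrices=False)[2][2];print("glass n",nn.round(2))
    for th in(38,40,42):
        L=hold(th)[0];print(th,L.round(1),proj(im,L).round(1))
    print("ring ray/plane")
im=np.load("pics/wrist1.npy",allow_pickle=True).item()
n=np.array([-.607,-.202,.768]);c=np.array([650.4,-164.7,123.5])
o,d=ray(im,(323.8,212.2));print("ring centre",(o+d*((c-o)@n)/(d@n)).round(1))
im=np.load("pics/top0.npy",allow_pickle=True).item()
E
```

```text
wrist1 310 321.8 215.1 depth pt [ 638.3 -173.5  130.7]
glass n [ 0.6   0.22 -0.77]
38 [ 640.  -172.   130.5] [[323.  214.2]]
40 [ 638.8 -172.4  129.5] [[321.7 214.1]]
42 [ 637.7 -172.8  128.4] [[320.3 214.1]]
ring ray/plane
top0 62 381.5 183.8 depth pt [ 636.9 -172.6  131. ]
glass n [-0.62 -0.28  0.74]
38 [ 640.  -172.   130.5] [[381.1 182.9]]
40 [ 638.8 -172.4  129.5] [[381.2 183.4]]
42 [ 637.7 -172.8  128.4] [[381.3 184. ]]
ring ray/plane
scene0 21 260.3 274.0 depth pt [ 638.6 -172.6  131.7]
glass n [-0.83 -0.18  0.53]
38 [ 640.  -172.   130.5] [[259.4 274.7]]
40 [ 638.8 -172.4  129.5] [[259.4 274.6]]
42 [ 637.7 -172.8  128.4] [[259.4 274.4]]
ring ray/plane
ring centre [ 647.8 -169.9  120.1]
```

The lens is consistent across the three views: L≈(638.4,-172.7,130.2), tilt 40°, azimuth 18.4°. Now on to a pose above the pad.

```bash
python3 - <<'E'
from plan import *
j=np.radians(59.8);G=tool([0,0,-1],[np.cos(j),np.sin(j),0])
plan([547,148,140],G,n=15,show=15)
E
```

```text
dist 384.3 deg 52.5
xyz [[0.28, 0.03, -0.43], [0.28, 0.06, -0.42], [0.28, 0.09, -0.42], [0.29, 0.12, -0.41], [0.29, 0.15, -0.4]] 
rot [[-0.45, 0.13, -0.35], [-0.45, 0.13, -0.35], [-0.45, 0.13, -0.35], [-0.45, 0.13, -0.35], [-0.45, 0.13, -0.35]]
xyz [[0.29, 0.18, -0.39], [0.28, 0.21, -0.37], [0.28, 0.23, -0.36], [0.28, 0.26, -0.34], [0.27, 0.29, -0.33]] 
rot [[-0.45, 0.13, -0.35], [-0.45, 0.13, -0.35], [-0.45, 0.13, -0.35], [-0.45, 0.14, -0.35], [-0.45, 0.13, -0.35]]
xyz [[0.26, 0.31, -0.31], [0.26, 0.34, -0.29], [0.25, 0.36, -0.27], [0.24, 0.38, -0.24], [0.22, 0.39, -0.22]] 
rot [[-0.45, 0.14, -0.35], [-0.45, 0.13, -0.35], [-0.44, 0.14, -0.34], [-0.45, 0.13, -0.35], [-0.44, 0.14, -0.34]]
n 15 t 3.0
```

>>> send_rows(xyz=[[0.28, 0.03, -0.43], [0.28, 0.06, -0.42], [0.28, 0.09, -0.42], [0.29, 0.12, -0.41], [0.29, 0.15, -0.4]], rot=[[-0.45, 0.13, -0.35], [-0.45, 0.13, -0.35], [-0.45, 0.13, -0.35], [-0.45, 0.13, -0.35], [-0.45, 0.13, -0.35]], hand=[1, 1, 1, 1, 1])

```text
time: 3.62
tcp_pos: [530.7, -83.1, 248.0]
eef_rot: [0.99, 1.182, -0.5]
ft_force: [-0.5, -0.8, -0.1]
grip_width: 0.996
```

>>> send_rows(xyz=[[0.29, 0.18, -0.39], [0.28, 0.21, -0.37], [0.28, 0.23, -0.36], [0.28, 0.26, -0.34], [0.27, 0.29, -0.33]], rot=[[-0.45, 0.13, -0.35], [-0.45, 0.13, -0.35], [-0.45, 0.13, -0.35], [-0.45, 0.14, -0.35], [-0.45, 0.13, -0.35]], hand=[1, 1, 1, 1, 1])

```text
time: 4.25
tcp_pos: [538.9, 33.0, 193.9]
eef_rot: [0.706, 1.368, -0.461]
ft_force: [0.6, -0.3, -0.3]
grip_width: 0.998
```

>>> send_rows(xyz=[[0.26, 0.31, -0.31], [0.26, 0.34, -0.29], [0.25, 0.36, -0.27], [0.24, 0.38, -0.24], [0.22, 0.39, -0.22]], rot=[[-0.45, 0.14, -0.35], [-0.45, 0.13, -0.35], [-0.44, 0.14, -0.34], [-0.45, 0.13, -0.35], [-0.44, 0.14, -0.34]], hand=[1, 1, 1, 1, 1])

```text
time: 4.88
tcp_pos: [547.6, 148.4, 140.1]
eef_rot: [0.412, 1.531, -0.413]
ft_force: [0.7, 0.7, -0.2]
grip_width: 1.002
```

>>> send_rows(xyz=[[0, 0, 0], [0, 0, 0]], rot=[[0, 0, 0], [0, 0, 0]], hand=[1, 1])

```text
time: 5.12
tcp_pos: [547.4, 147.5, 140.6]
eef_rot: [0.414, 1.53, -0.413]
ft_force: [-0.6, 0.1, -0.5]
grip_width: 1.0
```

```bash
python3 - <<'E'
from plan import *
o=get_obs();print(o["q"],o["tcp_pos"]);print(R.from_rotvec(o["eef_rot"]).as_matrix().round(3))
im=get_image("wrist");np.save("pics/wrist2.npy",im,allow_pickle=True);cv2.imwrite("pics/wrist2.png",im["color"][...,::-1])
w=pts(im);m=((w[...,2]>14)&(w[...,2]<32)&(np.hypot(w[...,0]-547,w[...,1]-148)<75)).astype(np.uint8)
nl,lab,st,ce=cv2.connectedComponentsWithStats(m);k=1+np.argmax(st[1:,4]);P=w[lab==k];print(st[k],P.mean(0),np.median(P[:,2]))
print(cv2.minAreaRect(P[:,:2].astype(np.float32)))
d=P[:,:2]-P[:,:2].mean(0);e=np.linalg.svd(d,full_matrices=False)[2][0];print(np.degrees(np.arctan2(e[1],e[0])))
E
```

```text
[ 1.63171938e-01  1.33691929e-01  1.39224456e+00  1.07590259e-04
  1.61455252e+00 -8.79847029e-01] [547.38626128 147.52252    140.57333263]
[[ 0.001  0.504  0.864]
 [ 0.     0.864 -0.504]
 [-1.     0.001  0.001]]
[ 291  159   58  128 6229] [547.11231665 149.23579373  23.71920227] 23.73968329999104
((549.4804077148438, 147.98504638671875), (52.086246490478516, 119.84465026855469), 59.60136413574219)
-30.37251949042137
```

View pics/wrist2.png

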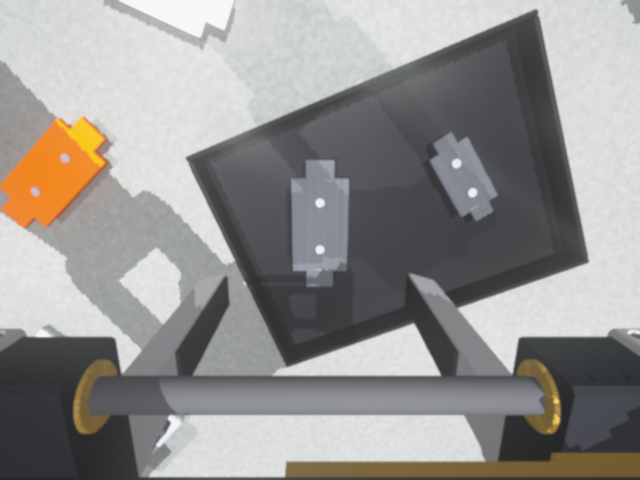

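The wrist view shows the larger pad at (320,222), 52x120 mm in plan with its top at z 23.7, lined up between the fingers. The small pad at (464,177) is clear of them. Descending.

>>> send_rows(xyz=[[0.6, 0.02, 0], [0.7, 0, 0], [0.7, 0, 0], [0.4, 0, 0], [0.2, 0, 0]], rot=[[0, 0, 0], [0, 0, 0], [0, 0, 0], [0, 0, 0], [0, 0, 0]], hand=[1, 1, 1, 1, 1], grip_force=45)

```text
time: 5.8
tcp_pos: [547.3, 148.2, 9.6]
eef_rot: [0.414, 1.531, -0.414]
ft_force: [-0.6, -0.3, -0.3]
grip_width: 1.002
```

>>> send_rows(xyz=[[0.04, 0, 0], [0, 0, 0]], rot=[[0, 0, 0], [0, 0, 0]], hand=[1, 1])

```text
time: 6.05
tcp_pos: [548.6, 149.3, 9.5]
eef_rot: [0.414, 1.529, -0.411]
ft_force: [-0.3, -0.1, 0.5]
grip_width: 0.999
```

>>> send_rows(xyz=[[0.02, 0, 0], [0, 0, 0], [0, 0, 0], [0, 0, 0], [0, 0, 0]], rot=[[0, 0, 0], [0, 0, 0], [0, 0, 0], [0, 0, 0], [0, 0, 0]], hand=[0.3, 0.2, 0, -0.5, -1])

```text
time: 6.68
tcp_pos: [547.8, 149.5, 7.2]
eef_rot: [0.413, 1.531, -0.412]
ft_force: [0.2, 0.8, -0.4]
grip_width: 0.507
```

>>> send_rows(xyz=[[0, 0, 0], [0, 0, 0], [0, 0, 0]], rot=[[0, 0, 0], [0, 0, 0], [0, 0, 0]], hand=[-1, -1, -1])

```text
time: 7.05
tcp_pos: [547.8, 149.4, 7.2]
eef_rot: [0.413, 1.531, -0.412]
ft_force: [0.3, -0.2, -0.9]
grip_width: 0.185
```

The opening is 0.185, well below the 0.55 expected for a 52 mm pad, so I need to look.

```bash
python3 - <<'E'
from plan import *
o=get_obs();print(o)
for n in("wrist","top","scene"):
    im=get_image(n);np.save(f"pics/{n}3.npy",im,allow_pickle=True);cv2.imwrite(f"pics/{n}3.png",im["color"][...,::-1])
    if n=="scene":cv2.imwrite("pics/scene3c.png",cv2.resize(im["color"][190:340,300:470,::-1],None,fx=4,fy=4,interpolation=cv2.INTER_CUBIC))
E
```

```text
{'time': 7.05, 'q': array([ 1.66068209e-01,  2.19580561e-01,  1.56570281e+00,  5.84157815e-04,
        1.35577240e+00, -8.78656153e-01]), 'joint_velocities': array([ 1.11205809e-03,  6.32223799e-04,  3.52529862e-04,  3.34828645e-04,
       -7.55645060e-05, -1.12261730e-04]), 'joint_efforts': array([ 1.03908053e-03, -3.71233249e+01, -2.77668482e+01,  3.64326511e-02,
        6.61874749e-02,  1.72571913e-04]), 'tcp_pos': array([547.754512  , 149.41893211,   7.21104464]), 'eef_rot': array([ 0.41298187,  1.53091641, -0.4118047 ]), 'ft_force': array([ 0.29085342, -0.15217679, -0.90521631]), 'wrist_torque': array([ 0.01742682, -0.1153451 , -0.05045508]), 'grip_width': 0.18459806089210992}
```

View pics/wrist3.png

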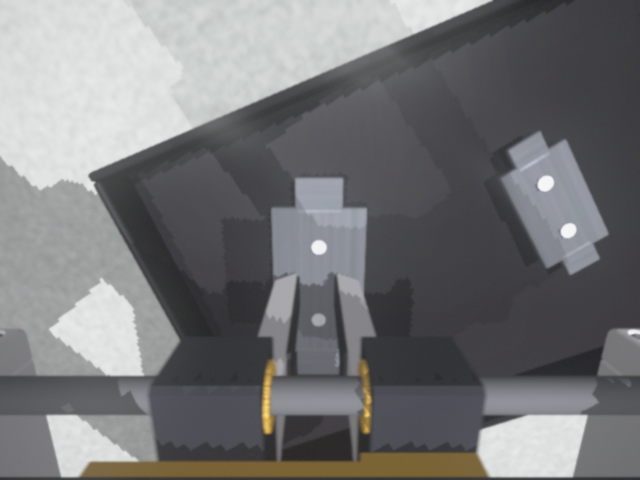

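View pics/scene3c.png

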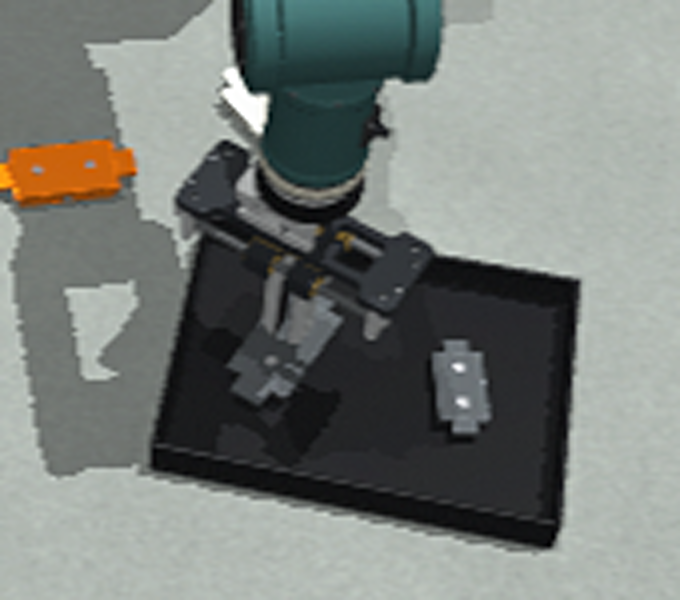

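The wrist view shows the fingers, with tips at about (290,280) and (345,280), inside the pad's footprint, which spans columns 272 to 367. I'll check the heights of the tips and the pad.

```bash
python3 - <<'E'
from plan import *
im=np.load("pics/wrist3.npy",allow_pickle=True).item();w=pts(im)
for p in((319,195),(319,225),(285,225),(355,225),(319,275),(319,300),(319,330),(319,345),(284,285),(290,280),(345,280),(352,290),(240,180),(285,330),(545,210),(420,320)): print(p,w[p[1],p[0]].round(1),im["color"][p[1],p[0]])
cv2.imwrite("pics/w3c.png",cv2.resize(im["color"][170:370,240:400,::-1],None,fx=4,fy=3,interpolation=cv2.INTER_CUBIC))
E
```

```text
(319, 195) [506.2 173.6  22.8] [157 162 173]
(319, 225) [520.2 165.5  23.4] [155 158 169]
(285, 225) [510.9 149.7  24.1] [137 141 150]
(355, 225) [530.1 182.3  23.3] [152 157 167]
(319, 275) [545.  151.1  24.1] [139 144 153]
(319, 300) [558.9 143.1  22.5] [ 93  95 101]
(319, 330) [574.7 133.9  24.6] [91 93 98]
(319, 345) [583.3 129.   24.5] [105 107 114]
(284, 285) [532.  138.7  50.1] [169 168 171]
(290, 280) [532.6 141.4  45.8] [169 168 172]
(345, 280) [546.4 165.1  45.8] [170 169 173]
(352, 290) [547.3 167.2  58.6] [169 168 172]
(240, 180) [478.5 137.7   6. ] [69 68 72]
(285, 330) [534.  142.3  93. ] [132 132 136]
(545, 210) [575.5 275.6  20.1] [147 151 161]
(420, 320) [610.9 187.8   4.8] [62 61 66]
```

View pics/w3c.png

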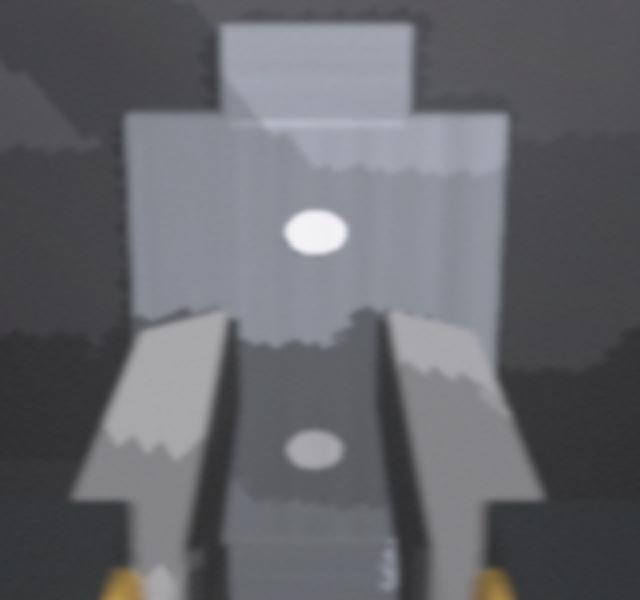

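```bash
python3 - <<'E'
from plan import *
im=np.load("pics/wrist3.npy",allow_pickle=True).item();w=pts(im)
for u in(280,285,290,294,340,345,350,358):
    print(u,[(v,w[v,u].round(0).tolist()) for v in range(268,300,3)])
im=np.load("pics/wrist2.npy",allow_pickle=True).item();w=pts(im)
print("open"); 
for u in(205,215,222,412,420):
    print(u,[(v,w[v,u].round(0).tolist()) for v in range(272,300,4)])
E
python3 - <<'E'
import cv2
im=cv2.imread("pics/scene3.png");cv2.imwrite("pics/s3d.png",cv2.resize(im[240:300,345:405],None,fx=10,fy=10,interpolation=cv2.INTER_CUBIC))
E
```

```text
280 [(268, [531.0, 134.0, 24.0]), (271, [532.0, 133.0, 24.0]), (274, [534.0, 132.0, 23.0]), (277, [535.0, 132.0, 25.0]), (280, [530.0, 137.0, 46.0]), (283, [531.0, 137.0, 49.0]), (286, [530.0, 138.0, 54.0]), (289, [531.0, 138.0, 55.0]), (292, [531.0, 138.0, 59.0]), (295, [531.0, 139.0, 64.0]), (298, [531.0, 139.0, 66.0])]
285 [(268, [532.0, 137.0, 23.0]), (271, [534.0, 136.0, 23.0]), (274, [535.0, 135.0, 24.0]), (277, [531.0, 139.0, 41.0]), (280, [532.0, 139.0, 45.0]), (283, [532.0, 139.0, 49.0]), (286, [532.0, 139.0, 52.0]), (289, [532.0, 140.0, 56.0]), (292, [532.0, 141.0, 61.0]), (295, [532.0, 140.0, 62.0]), (298, [532.0, 141.0, 67.0])]
290 [(268, [533.0, 139.0, 24.0]), (271, [535.0, 138.0, 24.0]), (274, [536.0, 137.0, 24.0]), (277, [533.0, 141.0, 41.0]), (280, [533.0, 141.0, 46.0]), (283, [533.0, 141.0, 49.0]), (286, [533.0, 141.0, 52.0]), (289, [534.0, 142.0, 55.0]), (292, [533.0, 142.0, 60.0]), (295, [533.0, 142.0, 63.0]), (298, [533.0, 143.0, 67.0])]
294 [(268, [534.0, 141.0, 24.0]), (271, [536.0, 140.0, 24.0]), (274, [534.0, 142.0, 36.0]), (277, [534.0, 143.0, 41.0]), (280, [
[... 1855 characters left out ...]
), (292, [516.0, 109.0, 190.0]), (296, [517.0, 110.0, 195.0])]
222 [(272, [546.0, 35.0, 1.0]), (276, [515.0, 108.0, 172.0]), (280, [516.0, 108.0, 175.0]), (284, [517.0, 109.0, 180.0]), (288, [518.0, 109.0, 182.0]), (292, [520.0, 108.0, 181.0]), (296, [522.0, 106.0, 181.0])]
412 [(272, [641.0, 202.0, 6.0]), (276, [564.0, 193.0, 173.0]), (280, [564.0, 192.0, 177.0]), (284, [564.0, 191.0, 181.0]), (288, [565.0, 190.0, 183.0]), (292, [567.0, 189.0, 183.0]), (296, [568.0, 188.0, 184.0])]
420 [(272, [645.0, 209.0, 6.0]), (276, [566.0, 197.0, 174.0]), (280, [565.0, 196.0, 178.0]), (284, [565.0, 194.0, 183.0]), (288, [564.0, 193.0, 189.0]), (292, [565.0, 192.0, 191.0]), (296, [564.0, 191.0, 195.0])]
```

View pics/s3d.png

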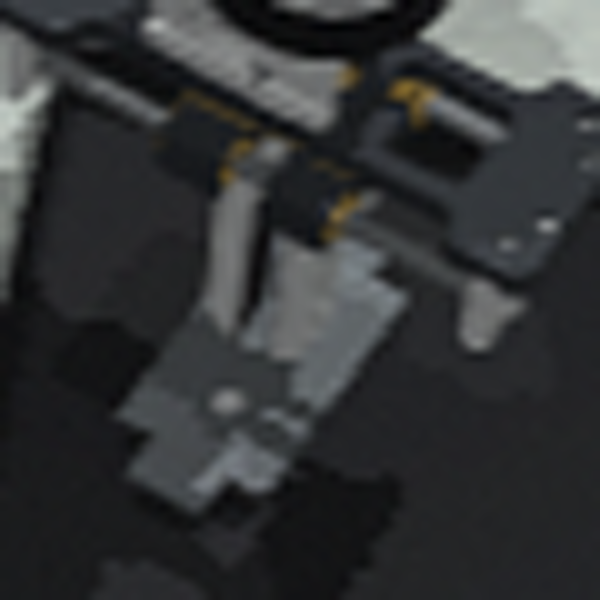

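The depth readings put the real fingertips about 27 mm behind the reported TCP. They sit at z≈34 with the TCP reading 7, and at z≈170 with it at 140, and the contact force is zero. So the fingers closed in the air above the plate and nothing moved. I'll reopen, then go about 25 mm lower while watching the force.

>>> send_rows(xyz=[[0, 0, 0], [0, 0, 0], [0, 0, 0], [0, 0, 0], [0, 0, 0]], rot=[[0, 0, 0], [0, 0, 0], [0, 0, 0], [0, 0, 0], [0, 0, 0]], hand=[1, 1, 1, 1, 1])

```text
time: 7.82
tcp_pos: [547.7, 149.4, 7.2]
eef_rot: [0.413, 1.531, -0.412]
ft_force: [0.5, -1.2, 0.4]
grip_width: 0.553
```

>>> send_rows(xyz=[[0, 0, 0], [0, 0, 0]], rot=[[0, 0, 0], [0, 0, 0]], hand=[1, 1])

```text
time: 8.07
tcp_pos: [547.8, 149.4, 7.2]
eef_rot: [0.413, 1.531, -0.412]
ft_force: [-0.3, -0.9, -0.2]
grip_width: 0.77
```

>>> send_rows(xyz=[[0.1, 0, 0], [0.1, 0, 0], [0.1, 0, 0], [0, 0, 0]], rot=[[0, 0, 0], [0, 0, 0], [0, 0, 0], [0, 0, 0]], hand=[1, 1, 1, 1])

```text
time: 8.57
tcp_pos: [547.1, 149.3, -8.7]
eef_rot: [0.413, 1.532, -0.412]
ft_force: [-0.2, -0.4, 0.5]
grip_width: 1.003
```

```bash
python3 - <<'E'
from plan import *
o=get_obs();print(o["tcp_pos"],o["ft_force"],o["grip_width"],o["time"])
im=get_image("wrist");np.save(f"pics/wrist4.npy",im,allow_pickle=True);cv2.imwrite("pics/wrist4.png",im["color"][...,::-1]);w=pts(im)
for u in(222,224,226,408,410,414):
    print(u,[(v,w[v,u].round(0).tolist()) for v in range(266,284,2)])
E
```

```text
[547.10420241 149.33815914  -8.70254092] [-0.21669122 -0.35964091  0.47235021] 1.0026252927435189 8.575
222 [(266, [513.0, 106.0, 6.0]), (268, [514.0, 105.0, 5.0]), (270, [515.0, 105.0, 6.0]), (272, [516.0, 104.0, 7.0]), (274, [514.0, 110.0, 21.0]), (276, [514.0, 111.0, 24.0]), (278, [515.0, 111.0, 25.0]), (280, [516.0, 111.0, 27.0]), (282, [516.0, 111.0, 28.0])]
224 [(266, [513.0, 107.0, 7.0]), (268, [514.0, 107.0, 7.0]), (270, [516.0, 106.0, 6.0]), (272, [516.0, 106.0, 7.0]), (274, [515.0, 110.0, 20.0]), (276, [516.0, 110.0, 20.0]), (278, [516.0, 111.0, 23.0]), (280, [516.0, 111.0, 26.0]), (282, [517.0, 111.0, 27.0])]
226 [(266, [514.0, 108.0, 5.0]), (268, [515.0, 107.0, 6.0]), (270, [516.0, 107.0, 7.0]), (272, [517.0, 106.0, 6.0]), (274, [518.0, 105.0, 6.0]), (276, [516.0, 111.0, 21.0]), (278, [517.0, 111.0, 22.0]), (280, [518.0, 111.0, 23.0]), (282, [518.0, 110.0, 23.0])]
408 [(266, [566.0, 197.0, 6.0]), (268, [567.0, 196.0, 5.0]), (270, [569.0, 196.0, 4.0]), (272, [569.0, 195.0, 5.0]), (274, [570.0, 194.0, 6.0]), (276, [565.0, 194.0, 20.0]), (278, [564.0, 193.0, 23.0]), (280, [564.0, 192.0, 25.0]), (282, [565.0, 192.0, 25.0])]
410 [(266, [567.0, 198.0, 5.0]), (268, [568.0, 197.0, 6.0]), (270, [569.0, 197.0, 5.0]), (272, [569.0, 196.0, 6.0]), (274, [563.0, 195.0, 22.0]), (276, [564.0, 194.0, 23.0]), (278, [565.0, 194.0, 22.0]), (280, [564.0, 193.0, 27.0]), (282, [564.0, 193.0, 28.0])]
414 [(266, [567.0, 200.0, 6.0]), (268, [569.0, 199.0, 5.0]), (270, [570.0, 199.0, 5.0]), (272, [570.0, 198.0, 7.0]), (274, [572.0, 197.0, 5.0]), (276, [564.0, 196.0, 24.0]), (278, [564.0, 195.0, 26.0]), (280, [563.0, 195.0, 30.0]), (282, [564.0, 194.0, 31.0])]
```

View pics/wrist4.png

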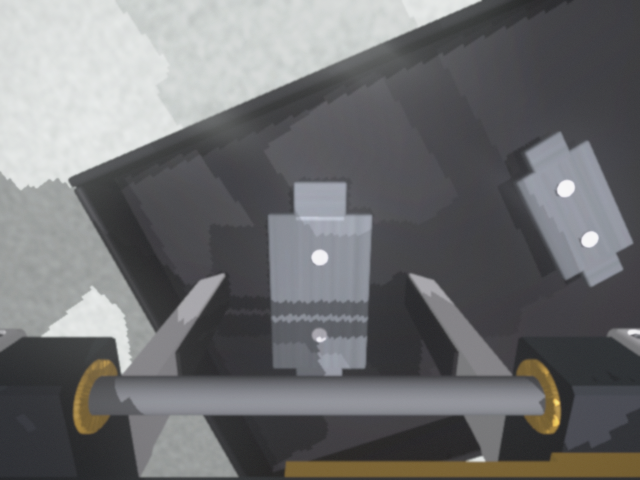

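The tips are now at z≈20 with the TCP reading -8.7 and no contact, and they straddle the pad (columns 270 to 370) evenly. I'll go another 10 mm or so.

>>> send_rows(xyz=[[0.1, 0, 0], [0.08, 0, 0], [0.03, 0, 0], [0, 0, 0]], rot=[[0, 0, 0], [0, 0, 0], [0, 0, 0], [0, 0, 0]], hand=[1, 1, 1, 1])

```text
time: 9.12
tcp_pos: [547.7, 149.4, -18.5]
eef_rot: [0.413, 1.531, -0.412]
ft_force: [-0.2, -0.1, 0.8]
grip_width: 1.0
```

>>> send_rows(xyz=[[0, 0, 0], [0, 0, 0], [0, 0, 0], [0, 0, 0], [0, 0, 0]], rot=[[0, 0, 0], [0, 0, 0], [0, 0, 0], [0, 0, 0], [0, 0, 0]], hand=[0.2, 0, -0.5, -1, -1])

```text
time: 9.75
tcp_pos: [547.9, 149.6, -18.2]
eef_rot: [0.413, 1.531, -0.411]
ft_force: [0.9, 1.1, 0.7]
grip_width: 0.545
```

>>> send_rows(xyz=[[0, 0, 0], [0, 0, 0]], rot=[[0, 0, 0], [0, 0, 0]], hand=[-1, -1])

```text
time: 10.0
tcp_pos: [547.9, 149.7, -18.2]
eef_rot: [0.413, 1.531, -0.411]
ft_force: [0.5, 1.0, 0.1]
grip_width: 0.547
```

Gripped: the opening of 0.547 is 51.4 mm, matching the 52 mm pad. Lifting.

>>> send_rows(xyz=[[-0.2, 0, 0], [-0.5, 0, 0], [-0.9, 0, 0], [-0.9, 0, 0], [-0.7, 0, 0]], rot=[[0, 0, 0], [0, 0, 0], [0, 0, 0], [0, 0, 0], [0, 0, 0]], hand=[-1, -1, -1, -1, -1])

```text
time: 10.62
tcp_pos: [547.6, 149.1, 143.8]
eef_rot: [0.413, 1.53, -0.412]
ft_force: [-0.1, -0.2, -3.8]
grip_width: 0.547
```

>>> send_rows(xyz=[[0, 0, 0], [0, 0, 0]], rot=[[0, 0, 0], [0, 0, 0]], hand=[-1, -1])

```text
time: 10.88
tcp_pos: [546.5, 149.0, 139.6]
eef_rot: [0.412, 1.534, -0.413]
ft_force: [0.3, -0.3, -3.7]
grip_width: 0.545
```

```bash
cat > pad.py <<'E'
from plan import *
def padpose(im,o=None):
    # back-plate in wrist view -> tool frame
    o=o or get_obs();M=R.from_rotvec(o["eef_rot"]).as_matrix();w=pts(im);t=(w-o["tcp_pos"])@M
    a=im["color"].astype(int)
    # plate top expected at tool x ~ -41
    m=((np.abs(t[...,0]+41)<7)&(np.abs(t[...,1])<40)&(np.abs(t[...,2])<85)).astype(np.uint8)
    nl,lab,st,ce=cv2.connectedComponentsWithStats(m);k=1+np.argmax(st[1:,4]);P=t[lab==k]
    c=P.mean(0);n=np.linalg.svd(P-c,full_matrices=False)[2][2];n*=np.sign(n[0])
    print("pad px",st[k],"tool x med",np.median(P[:,0]).round(1),"n",n.round(3),"y",np.percentile(P[:,1],[1,99]).round(1),"z",np.percentile(P[:,2],[.5,99.5]).round(1))
    print(np.round([cv2.minAreaRect(P[:,[2,1]].astype(np.float32))[0],cv2.minAreaRect(P[:,[2,1]].astype(np.float32))[1]],1),cv2.minAreaRect(P[:,[2,1]].astype(np.float32))[2])
    # side edges (slope of y along z) by row
    for s in(-1,1):
        Z=[];Y=[]
        for b in np.arange(-45,45,4):
            q=P[(P[:,2]>=b)&(P[:,2]<b+4)]
            if len(q)>10:
                e=np.percentile(s*q[:,1],98)
                if e>20: Z.append(b+2);Y.append(s*e)
        if len(Z)>3:print("edge",s,np.degrees(np.arctan(np.polyfit(Z,Y,1)[0])).round(2),np.mean(Y).round(1),len(Z))
    return t
E
python3 - <<'E'
from pad import *
o=get_obs();print(o["tcp_pos"],o["ft_force"],o["grip_width"],o["time"])
im=get_image("wrist");np.save(f"pics/wrist5.npy",im,allow_pickle=True);cv2.imwrite("pics/wrist5.png",im["color"][...,::-1])
t=padpose(im,o)
for p in((319,180),(319,190),(319,240),(319,260),(300,230),(340,230)):print(p,t[p[1],p[0]].round(1))
E
```

```text
[546.46640317 149.02136408 139.57224682] [ 0.29898631 -0.29930253 -3.73208428] 0.5451322836791057 10.875
pad px [  238   182   157   194 19088] tool x med -42.0 n [ 1.    -0.001  0.001] y [-29.5  27. ] z [-57.5  43.3]
[[ -6.6  -1.2]
 [ 74.9 102.3]] 89.53202056884766
edge -1 0.39 -26.9 23
edge 1 -0.33 24.3 23
(319, 180) [133.5   1.  -38.5]
(319, 190) [-42.   -0.1 -54.5]
(319, 240) [-42.4  -0.1 -30.9]
(319, 260) [-44.   -0.1 -21.5]
(300, 230) [-42.5  -9.  -35.8]
(340, 230) [-41.5   9.8 -35.6]
```

View pics/wrist5.png

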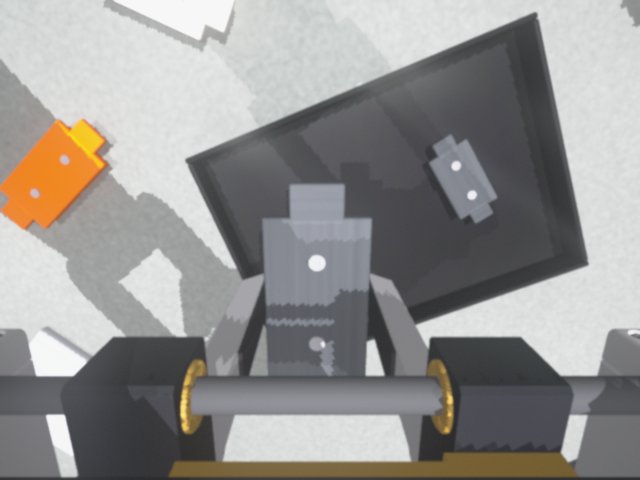

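The pad is held square, with its normal along tool x and its edges within 0.4°. The back plate is at tool x≈-42, so the friction face is at about -24. The tray now holds only the small pad at (463,180). Next I check the centre via the rivets and plan the hold.

```bash
cat >> pad.py <<'E'
LENS=np.array([638.4,-172.7,130.2])
def goal(dist=150,off=(-23.7,-.4,1.)):
    _,zl,G,u=hold(39.9,18.4);return LENS+zl*dist-G@np.array(off),G,zl,u
E
python3 - <<'E'
from pad import *
im=np.load("pics/wrist5.npy",allow_pickle=True).item();o=get_obs();M=R.from_rotvec(o["eef_rot"]).as_matrix()
for p in((317,263),(317,344),(317,184)):
    a,d=ray(im,p);a=M.T@(a-o["tcp_pos"]);d=M.T@d;print(p,(a+d*(-42-a[0])/d[0]).round(1))
p,G,zl,u=goal();print(p,zl)
plan(p+zl*50,G,n=18,show=18)
E
```

```text
(317, 263) [-42.   -0.8 -18.7]
(317, 344) [-42.   -0.8  25.8]
(317, 184) [-42.   -0.8 -56.9]
[ 561.50225478 -197.22659666  227.34953853] [-0.60865617 -0.20247296  0.76716515]
dist 378.6 deg 57.1
xyz [[-0.14, -0.35, 0.18], [-0.15, -0.34, 0.2], [-0.16, -0.32, 0.21], [-0.17, -0.31, 0.23], [-0.18, -0.29, 0.24]] 
rot [[0.37, -0.13, 0.35], [0.37, -0.14, 0.36], [0.37, -0.13, 0.35], [0.37, -0.13, 0.36], [0.37, -0.14, 0.36]]
xyz [[-0.18, -0.28, 0.26], [-0.19, -0.26, 0.27], [-0.2, -0.24, 0.28], [-0.2, -0.22, 0.29], [-0.2, -0.21, 0.31]] 
rot [[0.37, -0.14, 0.35], [0.37, -0.13, 0.36], [0.37, -0.13, 0.35], [0.37, -0.14, 0.36], [0.36, -0.13, 0.35]]
xyz [[-0.21, -0.19, 0.32], [-0.21, -0.17, 0.33], [-0.21, -0.14, 0.33], [-0.21, -0.12, 0.34], [-0.21, -0.1, 0.35]] 
rot [[0.37, -0.14, 0.36], [0.36, -0.13, 0.35], [0.37, -0.14, 0.36], [0.36, -0.13, 0.35], [0.37, -0.14, 0.36]]
xyz [[-0.21, -0.08, 0.36], [-0.21, -0.07, 0.36], [-0.2, -0.04, 0.37]] 
rot [[0.36, -0.13, 0.35], [0.37, -0.14, 0.36], [0.36, -0.13, 0.35]]
n 18 t 10.925
```

>>> send_rows(xyz=[[-0.14, -0.35, 0.18], [-0.15, -0.34, 0.2], [-0.16, -0.32, 0.21], [-0.17, -0.31, 0.23], [-0.18, -0.29, 0.24]], rot=[[0.37, -0.13, 0.35], [0.37, -0.14, 0.36], [0.37, -0.13, 0.35], [0.37, -0.13, 0.36], [0.37, -0.14, 0.36]], hand=[-1, -1, -1, -1, -1])

```text
time: 11.55
tcp_pos: [541.5, 50.2, 173.9]
eef_rot: [0.681, 1.38, -0.428]
ft_force: [0.5, -0.3, -2.5]
grip_width: 0.542
```

>>> send_rows(xyz=[[-0.18, -0.28, 0.26], [-0.19, -0.26, 0.27], [-0.2, -0.24, 0.28], [-0.2, -0.22, 0.29], [-0.2, -0.21, 0.31]], rot=[[0.37, -0.14, 0.35], [0.37, -0.13, 0.36], [0.37, -0.13, 0.35], [0.37, -0.14, 0.36], [0.36, -0.13, 0.35]], hand=[-1, -1, -1, -1, -1])

```text
time: 12.18
tcp_pos: [537.3, -48.5, 208.6]
eef_rot: [0.936, 1.207, -0.435]
ft_force: [-0.3, 1.0, -4.2]
grip_width: 0.547
```

>>> send_rows(xyz=[[-0.21, -0.19, 0.32], [-0.21, -0.17, 0.33], [-0.21, -0.14, 0.33], [-0.21, -0.12, 0.34], [-0.21, -0.1, 0.35]], rot=[[0.37, -0.14, 0.36], [0.36, -0.13, 0.35], [0.37, -0.14, 0.36], [0.36, -0.13, 0.35], [0.37, -0.14, 0.36]], hand=[-1, -1, -1, -1, -1])

```text
time: 12.8
tcp_pos: [533.4, -147.5, 243.9]
eef_rot: [1.179, 1.016, -0.435]
ft_force: [-0.8, -0.6, -3.4]
grip_width: 0.544
```

>>> send_rows(xyz=[[-0.21, -0.08, 0.36], [-0.21, -0.07, 0.36], [-0.2, -0.04, 0.37], [0, 0, 0]], rot=[[0.36, -0.13, 0.35], [0.37, -0.14, 0.36], [0.36, -0.13, 0.35], [0, 0, 0]], hand=[-1, -1, -1, -1])

```text
time: 13.3
tcp_pos: [530.4, -208.0, 264.7]
eef_rot: [1.317, 0.894, -0.434]
ft_force: [0.7, 0.4, -3.9]
grip_width: 0.543
```

```bash
python3 - <<'E'
from pad import *
o=get_obs();print(o["q"],o["tcp_pos"],o["grip_width"])
p,G,zl,u=goal(off=(-23.7,-.4,1.8));plan(p,G,n=4)
E
```

```text
[-0.89784536 -0.22131923  1.66305845  0.65315873  1.4513427  -1.21218073] [ 530.4481489  -207.96877926  264.68925104] 0.5431477388693924
dist 49.8 deg 0.3
xyz [[0.25, 0.01, -0.01], [0.25, 0.0, -0.0], [0.25, 0.01, -0.01], [0.24, 0.0, -0.0]] 
rot [[-0.01, -0.0, -0.0], [-0.01, -0.01, -0.0], [-0.01, -0.0, -0.0], [-0.01, -0.01, -0.01]]
n 4 t 13.3
```

>>> send_rows(xyz=[[0.25, 0, 0], [0.25, 0, 0], [0.25, 0.01, -0.01], [0.24, 0, 0], [0, 0, 0]], rot=[[-0.01, 0, 0], [-0.01, -0.01, 0], [-0.01, 0, 0], [-0.01, 0, 0], [0, 0, 0]], hand=[-1, -1, -1, -1, -1])

```text
time: 13.92
tcp_pos: [562.5, -195.3, 229.2]
eef_rot: [1.309, 0.893, -0.428]
ft_force: [-0.1, -0.3, -3.1]
grip_width: 0.544
```

>>> send_rows(xyz=[[0, 0, 0], [0, 0, 0], [0, 0, 0]], rot=[[0, 0, 0], [0, 0, 0], [0, 0, 0]], hand=[-1, -1, -1])

```text
time: 14.3
tcp_pos: [562.5, -196.8, 231.3]
eef_rot: [1.309, 0.888, -0.428]
ft_force: [-0.6, -0.3, -2.9]
grip_width: 0.541
```

```bash
python3 - <<'E'
from pad import *
o=get_obs();print(o["tcp_pos"],o["ft_force"],o["grip_width"],o["time"])
p,G,zl,u=goal(off=(-23.7,-.4,1.8));M=R.from_rotvec(o["eef_rot"]).as_matrix();print("err tool",(M.T@(p-o["tcp_pos"])).round(1),np.degrees(R.from_matrix(M.T@G).as_rotvec()).round(2))
for n in("wrist","scene","top"):
    im=get_image(n);np.save(f"pics/{n}6.npy",im,allow_pickle=True);cv2.imwrite(f"pics/{n}6.png",im["color"][...,::-1])
    if n=="wrist":padpose(im,o)
    w=pts(im);t=(w-o["tcp_pos"])@M
    m=(t[...,0]>-47)&(t[...,0]<-36)&(np.abs(t[...,1])<24)&(np.abs(t[...,2])<75)
    P=t[m]; 
    if len(P)>30:
        nn=np.linalg.svd(P-P.mean(0),full_matrices=False)[2][2];print(n,len(P),"x",np.median(P[:,0]).round(1),"n",(nn*np.sign(nn[0])).round(3),"z",np.percentile(P[:,2],[.5,99.5]).round(1),"y",np.percentile(P[:,1],[1,99]).round(1))
    if n=="scene":cv2.imwrite("pics/scene6c.png",cv2.resize(im["color"][200:330,200:340,::-1],None,fx=5,fy=4,interpolation=cv2.INTER_CUBIC))
E
```

```text
[ 562.48457801 -196.83226087  231.32023536] [-0.56615601 -0.26936121 -2.85044201] 0.5414347606573545 14.3
err tool [ 2.3 -3.4 -0.8] [ 0.3   0.14 -0.29]
pad px [  238   182   157   194 19093] tool x med -42.1 n [ 1.    -0.001  0.002] y [-28.2  28.3] z [-56.8  44. ]
[[-5.900e+00  1.000e-01]
 [ 7.500e+01  1.027e+02]] 88.96481323242188
edge -1 0.4 -25.3 22
edge 1 -0.39 25.4 22
wrist 17338 x -42.1 n [ 1.    -0.002  0.002] z [-56.8  44. ] y [-23.5  23.5]
scene 129 x -42.2 n [ 0.998 -0.058 -0.001] z [-56.9  60.2] y [-22.4  23.9]
top 409 x -42.5 n [ 1.    -0.007  0.006] z [-58.8  -2. ] y [-23.1  23.5]
```

View pics/wrist6.png

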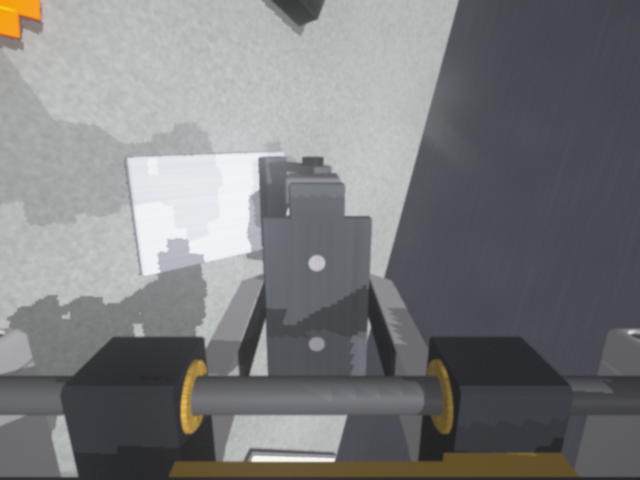

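View pics/scene6c.png

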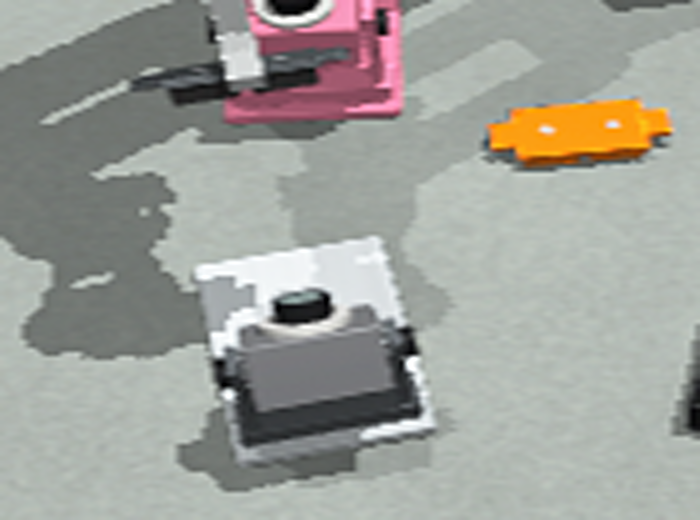

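View pics/top6.png

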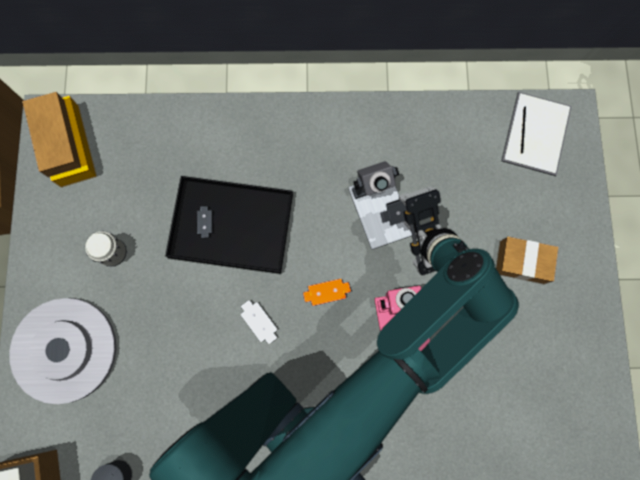

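Hold pose reached with the pad still square in the grip. The scene view puts the pad's long ends at -56.9 and +60.2 along tool z, so its centre is at about 1.7. The TCP error is about (2,-3.5,-1) mm, so a small correction follows.

>>> send_rows(xyz=[[0.04, -0.06, -0.01], [0, 0, 0], [0, 0, 0], [0, 0, 0], [0, 0, 0]], rot=[[0.05, 0.02, -0.05], [0, 0, 0], [0, 0, 0], [0, 0, 0], [0, 0, 0]], hand=[-1, -1, -1, -1, -1])

```text
time: 15.08
tcp_pos: [561.4, -196.3, 227.3]
eef_rot: [1.312, 0.894, -0.434]
ft_force: [0.1, -0.3, -3.7]
grip_width: 0.544
```

```bash
cat > chk.py <<'E'
from pad import *
for i in range(3):
    im=get_image("wrist");o=get_obs()
    p,G,zl,u=goal(off=(-23.7,-.1,1.8));M=R.from_rotvec(o["eef_rot"]).as_matrix()
    print("err tool",(M.T@(p-o["tcp_pos"])).round(1),np.degrees(R.from_matrix(M.T@G).as_rotvec()).round(2),o["time"])
padpose(im,o)
# camera-only check: pad plate centre in world from wrist cam vs lens axis
w=pts(im)
rv=[]
for q in((317,263),(317,344)):
    a,d=ray(im,q);n=zl;
    pl=np.nanmedian((w[245:258,300:335].reshape(-1,3)-LENS)@n)
    rv.append(a+d*((LENS+pl*n-a)@n)/(d@n))
c=(rv[0]+rv[1])/2-LENS;lv=np.cross(zl,u);lv/=np.linalg.norm(lv)
print("plate height along lens axis",pl.round(1),"(want 168); offset level",(c@lv).round(1),"height",(c@np.cross(lv,zl)).round(1))
e=rv[0]-rv[1];print("long axis elev deg",np.degrees(np.arcsin(e[2]/np.linalg.norm(e))).round(2),"plate normal-dot",(e@zl/np.linalg.norm(e)).round(3))
E
python3 chk.py
```

```text
err tool [-0.1 -0.4  0.1] [-0.01 -0.04  0.03] 15.125
err tool [-0.1 -0.4  0.1] [-0.01 -0.04  0.03] 15.175
err tool [-0.1 -0.4  0.1] [-0.01 -0.04  0.03] 15.225
pad px [  239   182   157   194 19083] tool x med -42.1 n [ 1.    -0.002  0.003] y [-28.   28.4] z [-56.8  43.9]
[[ -6.    0. ]
 [ 75.1 102.3]] 89.29815673828125
edge -1 0.41 -25.3 22
edge 1 -0.43 25.4 22
plate height along lens axis 168.4 (want 168); offset level -1.6 height 0.9
long axis elev deg -0.01 plate normal-dot -0.0
```

The checks agree: plate at 168.4 mm along the lens axis (so the friction face is at about 150), within about 2 mm of centre, level and square. Handing in.

```bash
python3 - <<'E'
from rig import *
o=get_obs();print(abs(o["joint_velocities"]).max(),o["grip_width"]);print(finish_job())
E
```

```text
0.001689482133991721 0.5459569990272165
the job is handed in; nothing more can be done
None
```

I took the larger brake pad out of the tray and handed the job in at about 15 s, with the arm still holding the pad steady in front of the inspection camera.

**Final checks:**
- **Distance:** the friction face is about 150 mm from the lens. The back plate measured 168.4 mm along the lens axis, where 168 was expected.
- **Centring:** the pad centre is within about 2 mm of the lens axis (-1.6 mm across, 0.9 mm in height).
- **Squareness:** the pad is within about 0.2° of square to the lens, and its long side is level to about 0.01°.
- **Grip:** the opening was steady at 0.546, or 51 mm, and the joints were practically still.

**What disagreed:**
- **Fingertip position:** the real fingertips sit about 27 mm behind where the reported tool position implies. My first grasp closed in the air above the plate, with no contact. I measured the offset from depth, went lower and gripped the pad on the second try.
- **Pad centre along its length:** the estimates differed by up to 3 mm between views (wrist rivets about 3.5, scene view about 1.7, initial fix about 0), so I used 1.8.
- **Not seen directly:** the friction face was never in view. Its pose is worked out from the back plate and the 18 mm thickness.

The small pad still lay in the tray, and I saw no sign that the camera or the other things had moved.

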